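# Shake heel plugs over the warming tray

## Robot

A 6-joint arm with a two-finger parallel gripper is mounted at the origin on the work surface. World frame = base frame: x ahead of the robot, y to its left, z up, the work surface at z = 0. Lengths are in m, angles in rad, forces in N, time in s.
With the tool pointing down it reaches from about 0.275 to 1 m from the base axis. Payload 8.4 kg.
Tool frame: the origin (TCP) lies on the centre line of the jaws, within the pads' length; the fingertips stand 8 mm ahead of it and the grasp point (between the pads) lies 11 mm behind it; z points along the fingers, y is the line along which they close (so a half turn about z gives the same grasp; the last joint's range is limited). The gripper opens to 85 mm and grips with 20 to 120 N. Pads are 22 mm wide; open, the fingers measure 114 mm over their backs; the gripper's body (76 mm by 85 mm) begins 54 mm behind the grasp point. The pads swing forward as they close: fully open they stand 13 mm farther back than shut.
Start: joints at [-1.183, 0.353, 1.633, -0, 1.155, -0.002], TCP at [0.238, -0.578, 0.239] pointing down, gripper open.
Joint ranges: [-2.63, 2.63], [-0.92, 2.1], [0.06, 2.66], [-1.3, 4.44], [0, 2.69], [-3.02, 3.02]. Speed limits (rad/s): [2.22, 2.22, 2.79, 3.14, 3.14, 3.14].

## Interface

Orientations are given as a unit quaternion [x, y, z, w].
In Python, from cell import * gives the robot as it stands.
- The arm moves only by the tool step_arm, never from a script. Its argument "deltas" is a list of rows, each a list of 2 entries, a list of its own where there are three numbers: the shift along the tool's x, y, z in cm, then the turn about the tool's z in rad. A call has 1 to 12 rows; each row is the pose to reach, as a shift and turn from the pose commanded when the call began, along the tool's axes at that moment; what a row does not reach only later rows make up. A row lasts 1/12 s, in which the tool goes at most 41.7 mm and 7.16 degrees, less where a joint would pass 70% of its speed; a pose out of reach is approached as far as the arm can. A call with a gripper value outside its range is refused whole. "fingers" is the opening, from 0 (shut) to 1 (fully open), set as the call begins (left out, the last holds). The fingers move at their own pace and stop on an object; "newtons" is the grip in N (left out, the last holds). Time passes only in rows, so rows that repeat a pose let the fingers close. It gives the time, the measured TCP pose, the force, the opening and the grip force at its end, in the units of the state.
- observe(): the state, without advancing time (a new reading comes with each control period).
- capture(name): name is "scene" or "top" or "wrist"; returns the picture (420x560x3 uint8, blue, green, red); there is no depth.
- calibration(name): a dict with "vfov" (degrees; the focal length in pixels is half the picture's height over the tangent of half this angle, whatever the lens; pixels are square), "cx", "cy" (the principal point, pixels), "dist" ([k1, k2, p1, p2, k3] as OpenCV has them; the pictures are not rectified), "world_to_cam" (4x4, takes a point from world to camera coordinates); the wrist camera has in their place "mount" (4x4, takes a point from camera to tool coordinates, whose origin is the TCP and whose axes are the flange's). Camera axes: x right, y down, z forward; pixel columns grow to the right and rows downward; lengths in m; the calibration is good to about 2 mm. A picture is of the moment at which its call begins: read the wrist's pose just before it. calibration takes no time and is no camera call.
- close_job(): hands the job in; it is judged then, once.
The state is a dict: "t": time; "joint_positions": joint angles; "dq": joint speeds; "tau": joint torques, N m; "tcp_pos": TCP position; "orientation": TCP orientation; "wrist_force": force on the tool from outside, world axes, zero at the start; "wrist_torque": the same for the moment, N m; "width": opening from 0.0 (shut) to 1.0 (fully open); "grip_force": force on a finger pad.
Only numpy, scipy, OpenCV 4.12 (cv2) and the standard library are available. Lean on these libraries where they do the work, as an engineer would, in place of code of your own. Each camera call takes 0.05 s, during which the arm holds its last target. There are 200 camera calls.

## Task

Pick up the shaker from its green mat without spilling and shake all eight orange heel plugs out of it over the warming tray, spread evenly so that each of the three bays gets at least two. Do not handle the plugs with the fingers; then stand the empty shaker upright back on its mat, without disturbing the polish tin, the glue jar or the primer bottle.

Things in the scene. Friction and masses are not known exactly. Their poses are not given: they have to be found in the camera images.
- tray: Warming tray screwed to the bench, 170 (x) x 310 mm (y), grey floor 20 mm and rim 52 mm above the bench. Origin: centre of its underside, z up. Two 4 mm dividers at y = +51.5 and -51.5 mm (tops 46 mm above the bench) make three bays along y, each 99 mm (y) x 162 mm (x) inside. It may stand left or right of the robot, turned up to 0.3 rad.
- mat: Green parking mat fixed on the bench, 230 x 110 x 4 mm, long side along its x. Origin: centre of its underside (its top is 4 mm above). The shaker starts standing on it, nearly lined up with it, its mouth towards the mat's -x end (roughly towards the robot).
- shaker: Blue chute-shaped hand shaker, 0.18 to 0.29 kg empty. Origin: centre of its underside, x along the chute, z up. Straight channel 180 mm long, 34 mm wide outside, 26 mm inside, floor 4 mm thick, walls up to 30 mm above the origin; shut at +x, open at the mouth (-x), open on top save for a roof 56 mm long at the middle, 30 to 34 mm above the origin.
- shaker_grip (a point): Middle of the black grip block on the shaker's roof, 62 mm above the shaker's origin. The block is 46 mm along x, 28 mm wide across y (grip it across y), and reaches from 34 to 88 mm above the shaker's origin. Axes as the shaker's.
- shaker_mouth (a point): Middle of the channel floor's front edge at the open mouth (no lip): 90 mm from the shaker's origin towards -x, 4 mm above it. Plugs stay put while the chute is level and moved smoothly. Mouth down, they slide out on their own from a slope of 24 to 35 degrees (friction varies); at 20 degrees each quick 10 to 15 mm shake along the chute brings them on by about 5 to 40 mm.
- bay_a (a point): Centre of the tray floor in its +y bay (tray y = 102 mm, 20 mm above the bench). Axes as the tray's.
- bay_b (a point): Centre of the tray floor in its middle bay (tray y = 0 mm, 20 mm above the bench). Axes as the tray's.
- bay_c (a point): Centre of the tray floor in its -y bay (tray y = -102 mm, 20 mm above the bench). Axes as the tray's.
- plug1: One of eight orange rubber heel plugs, flat discs 20 mm in diameter and 14 mm high, 12 g. Origin: centre of its underside as it starts. They start flat in the shaker's channel in one row, 20.5 mm apart, numbered from the shut end: this is number 1.
- plug2: One of eight orange rubber heel plugs, flat discs 20 mm in diameter and 14 mm high, 12 g. Origin: centre of its underside as it starts. They start flat in the shaker's channel in one row, 20.5 mm apart, numbered from the shut end: this is number 2.
- plug3: One of eight orange rubber heel plugs, flat discs 20 mm in diameter and 14 mm high, 12 g. Origin: centre of its underside as it starts. They start flat in the shaker's channel in one row, 20.5 mm apart, numbered from the shut end: this is number 3.
- plug4: One of eight orange rubber heel plugs, flat discs 20 mm in diameter and 14 mm high, 12 g. Origin: centre of its underside as it starts. They start flat in the shaker's channel in one row, 20.5 mm apart, numbered from the shut end: this is number 4.
- plug5: One of eight orange rubber heel plugs, flat discs 20 mm in diameter and 14 mm high, 12 g. Origin: centre of its underside as it starts. They start flat in the shaker's channel in one row, 20.5 mm apart, numbered from the shut end: this is number 5.
- plug6: One of eight orange rubber heel plugs, flat discs 20 mm in diameter and 14 mm high, 12 g. Origin: centre of its underside as it starts. They start flat in the shaker's channel in one row, 20.5 mm apart, numbered from the shut end: this is number 6.
- plug7: One of eight orange rubber heel plugs, flat discs 20 mm in diameter and 14 mm high, 12 g. Origin: centre of its underside as it starts. They start flat in the shaker's channel in one row, 20.5 mm apart, numbered from the shut end: this is number 7.
- plug8: One of eight orange rubber heel plugs, flat discs 20 mm in diameter and 14 mm high, 12 g. Origin: centre of its underside as it starts. They start flat in the shaker's channel in one row, 20.5 mm apart, numbered from the shut end: this is number 8 (nearest the mouth, about 22 mm inside it).
- polish: Loose polish tin, 72 mm in diameter and 50 mm high, beyond the middle of the work area. Leave alone. Beyond it, near the far edge of the bench, stand two fixed brown shoes, 95 mm high. Origin: centre of underside.
- primer: Loose green primer bottle, 60 mm in diameter and 150 mm high, on the left. Leave alone. Origin: centre of underside.
- glue: Loose glue jar with red label, 70 mm in diameter and 90 mm high, on the right. Leave alone. Origin: centre of underside.
Mind the look-alikes: they are no part of the job. What is meant by the shaker is not yellow, and is the larger of those in its own colour.

How it is judged:
On the way, in this order (a step that is already met when the one before it is completed fails the run):
1. the shaker is held clear above its mat (30 mm or more) with all eight plugs still in it (contact force between the fingers and shaker above 1 N and z of shaker in the frame of mat above 0.034 m and x of plug1 in the frame of shaker between -0.1 and 0.09 m and z of plug1 in the frame of shaker between -0.005 and 0.035 m and x of plug2 in the frame of shaker between -0.1 and 0.09 m and z of plug2 in the frame of shaker between -0.005 and 0.035 m and x of plug3 in the frame of shaker between -0.1 and 0.09 m and z of plug3 in the frame of shaker between -0.005 and 0.035 m and x of plug4 in the frame of shaker between -0.1 and 0.09 m and z of plug4 in the frame of shaker between -0.005 and 0.035 m and x of plug5 in the frame of shaker between -0.1 and 0.09 m and z of plug5 in the frame of shaker between -0.005 and 0.035 m and x of plug6 in the frame of shaker between -0.1 and 0.09 m and z of plug6 in the frame of shaker between -0.005 and 0.035 m and x of plug7 in the frame of shaker between -0.1 and 0.09 m and z of plug7 in the frame of shaker between -0.005 and 0.035 m and x of plug8 in the frame of shaker between -0.1 and 0.09 m and z of plug8 in the frame of shaker between -0.005 and 0.035 m), for 0.1 s.
2. all eight plugs are in the tray while the shaker is still held in the fingers (contact force between the fingers and shaker above 1 N and x of plug1 in the frame of tray between -0.085 and 0.085 m and y of plug1 in the frame of tray between -0.155 and 0.155 m and z of plug1 in the frame of tray between 0.012 and 0.062 m and x of plug2 in the frame of tray between -0.085 and 0.085 m and y of plug2 in the frame of tray between -0.155 and 0.155 m and z of plug2 in the frame of tray between 0.012 and 0.062 m and x of plug3 in the frame of tray between -0.085 and 0.085 m and y of plug3 in the frame of tray between -0.155 and 0.155 m and z of plug3 in the frame of tray between 0.012 and 0.062 m and x of plug4 in the frame of tray between -0.085 and 0.085 m and y of plug4 in the frame of tray between -0.155 and 0.155 m and z of plug4 in the frame of tray between 0.012 and 0.062 m and x of plug5 in the frame of tray between -0.085 and 0.085 m and y of plug5 in the frame of tray between -0.155 and 0.155 m and z of plug5 in the frame of tray between 0.012 and 0.062 m and x of plug6 in the frame of tray between -0.085 and 0.085 m and y of plug6 in the frame of tray between -0.155 and 0.155 m and z of plug6 in the frame of tray between 0.012 and 0.062 m and x of plug7 in the frame of tray between -0.085 and 0.085 m and y of plug7 in the frame of tray between -0.155 and 0.155 m and z of plug7 in the frame of tray between 0.012 and 0.062 m and x of plug8 in the frame of tray between -0.085 and 0.085 m and y of plug8 in the frame of tray between -0.155 and 0.155 m and z of plug8 in the frame of tray between 0.012 and 0.062 m), for 0.1 s.
At the end, for the whole second after the job is handed in: All eight plugs lie at rest in the tray, at least two in each of its three bays (so at most four in any); the shaker stands upright (within 0.1 rad) and at rest on its mat, its centre within 60 mm along the mat and 50 mm across it of the mat's centre (((y of any of plug1, plug3, plug5, plug7 in the frame of tray above 0.0515 m and y of any of plug2, plug4, plug6, plug8 in the frame of tray above 0.0515 m) or (y of any of plug1, plug2, plug5, plug6 in the frame of tray above 0.0515 m and y of any of plug3, plug4, plug7, plug8 in the frame of tray above 0.0515 m) or (y of any of plug1, plug2, plug3, plug4 in the frame of tray above 0.0515 m and y of any of plug5, plug6, plug7, plug8 in the frame of tray above 0.0515 m)) and (((y of plug1 in the frame of tray between -0.0515 and 0.0515 m or y of plug3 in the frame of tray between -0.0515 and 0.0515 m or y of plug5 in the frame of tray between -0.0515 and 0.0515 m or y of plug7 in the frame of tray between -0.0515 and 0.0515 m) and (y of plug2 in the frame of tray between -0.0515 and 0.0515 m or y of plug4 in the frame of tray between -0.0515 and 0.0515 m or y of plug6 in the frame of tray between -0.0515 and 0.0515 m or y of plug8 in the frame of tray between -0.0515 and 0.0515 m)) or ((y of plug1 in the frame of tray between -0.0515 and 0.0515 m or y of plug2 in the frame of tray between -0.0515 and 0.0515 m or y of plug5 in the frame of tray between -0.0515 and 0.0515 m or y of plug6 in the frame of tray between -0.0515 and 0.0515 m) and (y of plug3 in the frame of tray between -0.0515 and 0.0515 m or y of plug4 in the frame of tray between -0.0515 and 0.0515 m or y of plug7 in the frame of tray between -0.0515 and 0.0515 m or y of plug8 in the frame of tray between -0.0515 and 0.0515 m)) or ((y of plug1 in the frame of tray between -0.0515 and 0.0515 m or y of plug2 in the frame of tray between -0.0515 and 0.0515 m or y of plug3 in the frame of tray between -0.0515 and 0.0515 m or y of plug4 in the frame of tray between -0.0515 and 0.0515 m) and (y of plug5 in the frame of tray between -0.0515 and 0.0515 m or y of plug6 in the frame of tray between -0.0515 and 0.0515 m or y of plug7 in the frame of tray between -0.0515 and 0.0515 m or y of plug8 in the frame of tray between -0.0515 and 0.0515 m))) and ((y of any of plug1, plug3, plug5, plug7 in the frame of tray below -0.0515 m and y of any of plug2, plug4, plug6, plug8 in the frame of tray below -0.0515 m) or (y of any of plug1, plug2, plug5, plug6 in the frame of tray below -0.0515 m and y of any of plug3, plug4, plug7, plug8 in the frame of tray below -0.0515 m) or (y of any of plug1, plug2, plug3, plug4 in the frame of tray below -0.0515 m and y of any of plug5, plug6, plug7, plug8 in the frame of tray below -0.0515 m)) and x of plug1 in the frame of tray between -0.085 and 0.085 m and y of plug1 in the frame of tray between -0.155 and 0.155 m and z of plug1 in the frame of tray between 0.012 and 0.062 m and x of plug2 in the frame of tray between -0.085 and 0.085 m and y of plug2 in the frame of tray between -0.155 and 0.155 m and z of plug2 in the frame of tray between 0.012 and 0.062 m and x of plug3 in the frame of tray between -0.085 and 0.085 m and y of plug3 in the frame of tray between -0.155 and 0.155 m and z of plug3 in the frame of tray between 0.012 and 0.062 m and x of plug4 in the frame of tray between -0.085 and 0.085 m and y of plug4 in the frame of tray between -0.155 and 0.155 m and z of plug4 in the frame of tray between 0.012 and 0.062 m and x of plug5 in the frame of tray between -0.085 and 0.085 m and y of plug5 in the frame of tray between -0.155 and 0.155 m and z of plug5 in the frame of tray between 0.012 and 0.062 m and x of plug6 in the frame of tray between -0.085 and 0.085 m and y of plug6 in the frame of tray between -0.155 and 0.155 m and z of plug6 in the frame of tray between 0.012 and 0.062 m and x of plug7 in the frame of tray between -0.085 and 0.085 m and y of plug7 in the frame of tray between -0.155 and 0.155 m and z of plug7 in the frame of tray between 0.012 and 0.062 m and x of plug8 in the frame of tray between -0.085 and 0.085 m and y of plug8 in the frame of tray between -0.155 and 0.155 m and z of plug8 in the frame of tray between 0.012 and 0.062 m and linear speed of each of plug1, plug2, plug3, plug4, plug5, plug6, plug7, plug8 below 0.03 m/s and angle between shaker's own z axis and vertical below 0.1 rad and z of shaker in the frame of mat between -0.001 and 0.012 m and x of shaker in the frame of mat between -0.06 and 0.06 m and y of shaker in the frame of mat between -0.05 and 0.05 m and linear speed of shaker below 0.02 m/s); the robot touches nothing.
It fails at once if a plug is touched by the fingers (more than 0.5 N) (contact force between the fingers and plug1 above 0.5 N or contact force between the fingers and plug2 above 0.5 N or contact force between the fingers and plug3 above 0.5 N or contact force between the fingers and plug4 above 0.5 N or contact force between the fingers and plug5 above 0.5 N or contact force between the fingers and plug6 above 0.5 N or contact force between the fingers and plug7 above 0.5 N or contact force between the fingers and plug8 above 0.5 N).
It fails at once if the polish tin, glue jar or primer bottle is moved by more than 30 mm (distance of any of polish, primer, glue from where it was at the start of the episode above 0.03 m).
It also fails if it takes over 64 s, if anything falls off the work surface, if the arm or the gripper's body presses on something with over 40 N, if the wrist force passes 120 N, or if a joint passes its speed limit or range.

## Working session

There is one attempt and no reset: what is moved stays moved. The work goes in short steps, Python scripts to look and compute and a tool call to move; the robot and the scene stay as the last step left them, time stands still between calls to the robot, and variables do not carry over. Pictures are saved under pics/ and viewed, at most 10 in all, crops included, and the job is handed in when it is done.

Besides the shell and the picture viewer there is one more tool, called after "Request:" by a JSON object that holds its "name" and its "arguments". step_arm: Moves the arm, as the interface text tells. Its arguments: {"type":"object","properties":{"deltas":{"type":"array","items":{"type":"array"}},"fingers":{"type":"number"},"newtons":{"type":"number"}},"required":["deltas"]}

```bash
ls; mkdir -p pics; cat > h.py <<'E'
from cell import *
import numpy as np, cv2
from scipy.spatial.transform import Rotation as R
def K(c,h=420):
    f=h/2/np.tan(np.radians(c["vfov"])/2); return np.array([[f,0,c["cx"]],[0,f,c["cy"]],[0,0,1.]])
def pose(n,s=None):
    c=calibration(n)
    if "mount" in c:
        T=np.eye(4);T[:3,:3]=R.from_quat(s["orientation"]).as_matrix();T[:3,3]=s["tcp_pos"]
        return c,T@np.array(c["mount"])
    return c,np.linalg.inv(np.array(c["world_to_cam"]))
def rays(n,px,s=None):
    c,T=pose(n,s)
    u=cv2.undistortPoints(np.array(px,float).reshape(-1,1,2),K(c),np.array(c["dist"],float)).reshape(-1,2)
    return T[:3,3],np.c_[u,np.ones(len(u))]@T[:3,:3].T
def onz(n,px,z,s=None):
    o,d=rays(n,px,s); return o+d*((z-o[2])/d[:,2])[:,None]
def proj(n,P,s=None):
    c,T=pose(n,s); W=np.linalg.inv(T)
    return cv2.projectPoints(np.array(P,float).reshape(-1,1,3),cv2.Rodrigues(W[:3,:3])[0],W[:3,3],K(c),np.array(c["dist"],float))[0].reshape(-1,2)
def tri(n1,p1,n2,p2,s1=None,s2=None):
    o1,d1=rays(n1,[p1],s1);o2,d2=rays(n2,[p2],s2)
    A=np.c_[d1[0],-d2[0]];t=np.linalg.lstsq(A,o2-o1,rcond=None)[0]
    a=o1+d1[0]*t[0];b=o2+d2[0]*t[1];return (a+b)/2,np.linalg.norm(a-b)
def mask(im,h0,h1,s0=90,v0=50):
    return cv2.inRange(cv2.cvtColor(im,cv2.COLOR_BGR2HSV),(h0,s0,v0),(h1,255,255))
E
python3 - <<'E'
from h import *
s=observe();print(s["t"],s["tcp_pos"],s["orientation"],R.from_quat(s["orientation"]).as_matrix().round(3))
a=capture("top");b=capture("scene");cv2.imwrite("pics/top.png",a);cv2.imwrite("pics/scene.png",b)
for n in("top","scene"):
    c,T=pose(n);print(n,T.round(3).tolist(),c["vfov"],c["dist"])
E
```

```text
pics
0.0 [ 0.23733679 -0.57768138  0.2385573 ] [ 9.81067395e-01  1.93665382e-01 -1.22415550e-04 -6.86213867e-04] [[ 0.925  0.38  -0.001]
 [ 0.38  -0.925  0.001]
 [ 0.    -0.001 -1.   ]]
top [[-0.028, -0.995, 0.094, 0.438], [-1.0, 0.027, -0.007, 0.011], [0.005, -0.094, -0.996, 1.189], [0.0, 0.0, 0.0, 1.0]] 56.34574009752142 [-0.01789023  0.          0.          0.          0.        ]
scene [[-0.856, 0.323, -0.403, 1.137], [0.516, 0.501, -0.695, 1.047], [-0.023, -0.803, -0.596, 0.945], [0.0, 0.0, 0.0, 1.0]] 46.26609492771239 [-0.12116262  0.          0.          0.          0.        ]
```

View pics/top.png

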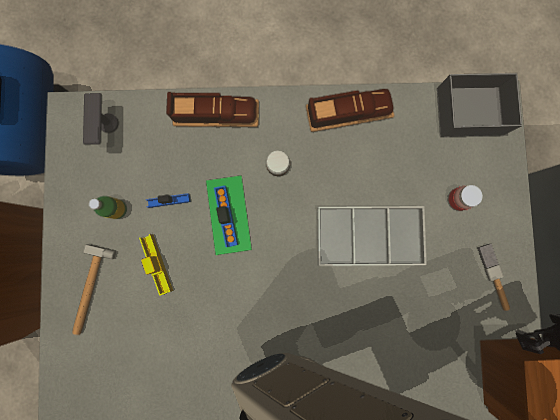

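View pics/scene.png

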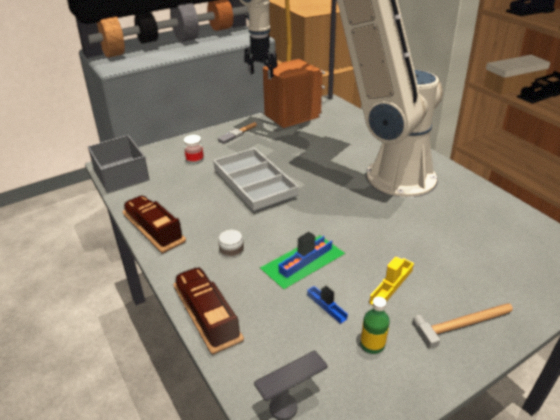

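The top view shows three candidates: a blue shaker on the green mat at (226,216), a smaller blue one at (168,201), and a yellow one at (155,265). The one on the mat is meant, since it is not yellow and is the larger blue one. The tray is at (371,236), polish (278,163), glue (465,197) and primer (107,207). The scene view agrees: the blue shaker is on the mat at (305,255).

```bash
cat > m.py <<'E'
from h import *
a=cv2.imread("pics/top.png");b=cv2.imread("pics/scene.png")
def big(m,box=None):
    if box: z=np.zeros_like(m);x0,y0,x1,y1=box;z[y0:y1,x0:x1]=m[y0:y1,x0:x1];m=z
    return max(cv2.findContours(m,cv2.RETR_EXTERNAL,cv2.CHAIN_APPROX_NONE)[0],key=cv2.contourArea).reshape(-1,2)
def rect(P):
    (c,wh,_)=cv2.minAreaRect((P[:,:2]*1000).astype(np.float32));bx=cv2.boxPoints((c,wh,_))
    e=[bx[1]-bx[0],bx[2]-bx[1]];l=max(e,key=np.linalg.norm);return np.array(c).round(1),np.array(wh).round(1),np.degrees(np.arctan2(l[1],l[0])).round(2)
for n,im,box in(("top",a,(190,165,265,265)),("scene",b,(250,225,350,290))):
    print(n,"mat",rect(onz(n,big(mask(im,45,75,100,60),box),.004)))
    print(n,"shaker at z=.03",rect(onz(n,big(mask(im,105,130,110,40),box),.03)))
    h=cv2.cvtColor(im,cv2.COLOR_BGR2HSV)
    k=cv2.inRange(h,(0,0,0),(180,255,48)); k=big(k,(210,195,240,235) if n=="top" else (292,228,325,262))
    x,y,w,hh=cv2.boundingRect(k);print(n,"block px",x,y,w,hh,"z=.088",rect(onz(n,k,.088)))
# two-view mat height
pm={}
for n,im,box in(("top",a,(190,165,265,265)),("scene",b,(250,225,350,290))):
    q=cv2.boxPoints(cv2.minAreaRect(big(mask(im,45,75,100,60),box)));
    ap=cv2.approxPolyDP(big(mask(im,45,75,100,60),box).reshape(-1,1,2),5,True).reshape(-1,2)
    pm[n]=ap;print(n,ap.tolist(),onz(n,ap,.004).round(3)[:,:2].tolist())
# tray rim from top
g=cv2.cvtColor(a,cv2.COLOR_BGR2GRAY)
cv2.imwrite("pics/crop.png",np.hstack([cv2.resize(a[165:265,190:265],None,fx=5,fy=5),cv2.resize(a[195:275,305:435],(425,500*1)) ]))
E
python3 m.py
```

```text
top mat (array([543. , 181.7]), array([229.2, 109.4]), np.float32(6.81))
top shaker at z=.03 (array([537.1, 186.7]), array([179.2,  34.2]), np.float32(10.83))
top block px 220 207 10 17 z=.088 (array([531. , 174.4]), array([24.1, 46.3]), np.float32(-19.17))
scene mat (array([548.8, 184.9]), array([227.7, 107.7]), np.float32(6.67))
scene shaker at z=.03 (array([547.7, 196.6]), array([191.6,  50.5]), np.float32(10.76))
scene block px 301 249 1 1 z=.088 (array([580.6, 223.1]), array([0., 0.]), np.float32(0.0))
top [[241, 176], [206, 181], [216, 254], [251, 248]] [[0.66, 0.141], [0.647, 0.248], [0.425, 0.22], [0.44, 0.114]]
scene [[343, 252], [332, 245], [288, 278], [277, 263], [297, 248], [261, 268], [284, 288]] [[0.431, 0.219], [0.439, 0.177], [0.623, 0.224], [0.617, 0.156], [0.533, 0.132], [0.665, 0.15], [0.652, 0.251]]
```

View pics/crop.png

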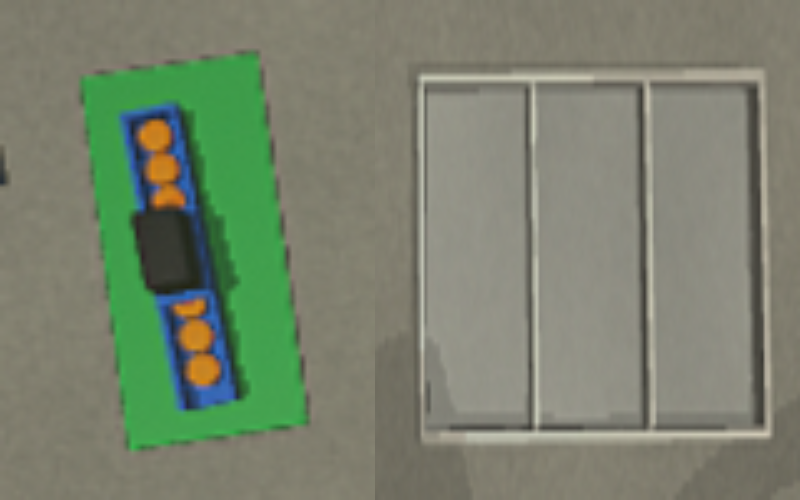

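```bash
cat >> h.py <<'E'
def go(P,yaw):  # shift (cm) along tool axes and turn to bring TCP to P with tool x at world yaw
    s=observe();M=R.from_quat(s["orientation"]).as_matrix()
    y0=np.arctan2(M[1,0],M[0,0]); return ((np.array(P)-s["tcp_pos"])@M*100).round(2),round(float((y0-yaw+np.pi)%(2*np.pi)-np.pi),3)
E
python3 - <<'E'
from h import *
P=onz("top",[[318.8,206.5],[424.3,206.2],[425.8,264.9],[319.4,265.4]],.052)
print(P.round(4)[:,:2].tolist(),P.mean(0),[np.linalg.norm(P[i]-P[i-1]).round(3) for i in range(4)])
m=(P[0]+P[3]-P[1]-P[2]);print("tray y dir deg",np.degrees(np.arctan2(m[1],m[0])))
print(proj("scene",P).round(0).tolist())
for n,p in(("glue",(465,197)),("polish",(278,163)),("primer",(107,207))):print(n,onz("top",[p],.07).round(3))
c,T=pose("wrist",observe());print(np.array(c["mount"]).round(3).tolist(),c["vfov"])
print(go([.52,.187,.30],.189))
E
```

```text
[[0.5547, -0.0897], [0.5472, -0.3988], [0.3769, -0.3929], [0.3844, -0.0855]] [ 0.46578946 -0.24171893  0.052     ] [np.float64(0.17), np.float64(0.309), np.float64(0.17), np.float64(0.308)]
tray y dir deg 88.59891480341777
[[253.0, 200.0], [213.0, 158.0], [255.0, 146.0], [299.0, 185.0]]
glue [[ 0.569 -0.512  0.07 ]]
polish [[0.683 0.026 0.07 ]]
primer [[0.568 0.52  0.07 ]]
[[-0.001, -0.96, -0.282, 0.072], [1.0, -0.001, -0.0, -0.0], [-0.0, -0.282, 0.96, -0.134], [0.0, 0.0, 0.0, 1.0]] 58.87017089032533
(array([ 55.21, -60.  ,  -6.06]), 0.201)
```

Request:
{"name": "step_arm", "arguments": {"deltas": [[[2.7,-3,-0.3],0.01],[[5.4,-6,-0.6],0.02],[[8.1,-9,-0.9],0.03],[[10.8,-12,-1.2],0.04],[[13.5,-15,-1.5],0.05],[[16.2,-18,-1.8],0.06],[[18.9,-21,-2.1],0.07],[[21.6,-24,-2.4],0.08],[[24.3,-27,-2.7],0.09],[[27,-30,-3],0.1],[[29.7,-33,-3.3],0.11],[[32.4,-36,-3.6],0.12]], "fingers": 1}}

```text
t: 1.1
tcp_pos: [0.4004, -0.1201, 0.2754]
orientation: [0.991, 0.134, 0.0, 0.0]
wrist_force: [1.0, 0.1, 0.6]
width: 1.0
grip_force: 0.0
```

```bash
python3 - <<'E'
from h import *
print(observe()["t"],go([.52,.187,.30],.189),observe()["joint_positions"])
E
```

```text
1.1 (array([ 19.69, -26.43,  -2.45]), 0.08) [-2.94985802e-01 -2.01044060e-02  2.00358008e+00 -6.93845890e-06
  1.15793573e+00  1.00685706e+00]
```

Request:
{"name": "step_arm", "arguments": {"deltas": [[[2.5,-3.2,-0.3],0.01],[[5,-6.4,-0.6],0.02],[[7.5,-9.6,-0.9],0.03],[[10,-12.8,-1.2],0.04],[[12.5,-16,-1.5],0.05],[[15,-19.2,-1.8],0.06],[[17.2,-22.2,-2.1],0.07],[[18.4,-24.2,-2.3],0.08],[[18.9,-25,-2.4],0.08],[[18.9,-25,-2.4],0.08],[[18.9,-25,-2.4],0.08]]}}

```text
t: 2.02
tcp_pos: [0.5154, 0.1688, 0.2988]
orientation: [0.995, 0.095, -0.001, 0.0]
wrist_force: [0.4, -0.9, 0.0]
width: 0.998
grip_force: 0.0
```

```bash
python3 - <<'E'
from h import *
s=observe();im=capture("wrist");cv2.imwrite("pics/w1.png",im);t=capture("top")
np.save("w1.npy",np.r_[s["tcp_pos"],s["orientation"]])
print(s["t"],s["tcp_pos"],s["joint_positions"],go([.52,.187,.30],.189))
E
```

```text
2.0167 [0.51539473 0.16880112 0.29878293] [ 3.14042123e-01  1.70632295e-01  1.74100052e+00 -5.15839599e-04
  1.23128998e+00  1.69406935e+00] (array([ 0.82, -1.78, -0.1 ]), 0.0)
```

View pics/w1.png

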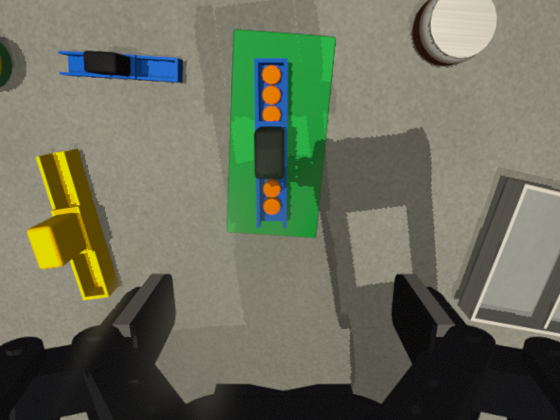

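Wrist view: the blue shaker runs from (270,60) to (270,228). Its black grip is at (270,152) and the plugs are in the channel. Next I measure its pose and height from the wrist and top views.

```bash
cat > m2.py <<'E'
from m import *
w=cv2.imread("pics/w1.png");q=np.load("w1.npy");s={"tcp_pos":q[:3],"orientation":q[3:]}
print("----")
bl=big(mask(w,105,130,110,40),(245,40,300,235));print("shaker",rect(onz("wrist",bl,.034,s)))
print("mat",rect(onz("wrist",big(mask(w,45,75,100,50),(215,20,345,245)),.004,s)))
dk=lambda im,v:cv2.inRange(cv2.cvtColor(im,cv2.COLOR_BGR2GRAY),0,v)
kw=big(dk(w,48),(250,115,292,190));kt=big(dk(a,45),(212,198,236,232))
print("block",cv2.boundingRect(kw),cv2.boundingRect(kt),rect(onz("wrist",kw,.092,s)))
cen=lambda k:np.array(cv2.minAreaRect(k.astype(np.float32))[0])
print("tri block",tri("wrist",cen(kw),"top",cen(kt),s))
# far end of shaker (shut end) both views, mid of end edge
def ends(n,c,z,s=None):
    P=onz(n,c,z,s);r=cv2.boxPoints(cv2.minAreaRect((P[:,:2]*1000).astype(np.float32)))/1000;o=r[np.argsort(r[:,0])]
    return [proj(n,np.r_[o[i:i+2].mean(0),z],s)[0] for i in(0,2)]
ew=ends("wrist",bl,.034,s);et=ends("top",big(mask(a,105,130,110,40),(190,165,265,265)),.034)
for i in(0,1):print("tri end",tri("wrist",ew[i],"top",et[i],s))
mw=ends("wrist",big(mask(w,45,75,100,50),(215,20,345,245)),.004,s);mt=ends("top",big(mask(a,45,75,100,60),(190,165,265,265)),.004)
for i in(0,1):print("tri mat end",tri("wrist",mw[i],"top",mt[i],s))
E
python3 m2.py | sed -n '/----/,$p'
```

```text
----
shaker (array([538.4, 187.1]), array([178.1,  32.6]), np.float32(10.88))
mat (array([544.8, 181.6]), array([228.7, 109.2]), np.float32(6.78))
block (255, 127, 30, 53) (219, 207, 11, 17) (array([539.9, 186.7]), array([47.5, 26.9]), np.float32(10.83))
tri block (array([0.53640978, 0.1863909 , 0.05918442]), np.float64(0.001472808611540907))
tri end (array([0.44907833, 0.17006556, 0.02855966]), np.float64(9.522808686517223e-07))
tri end (array([0.62671195, 0.20467183, 0.02204796]), np.float64(0.0007660942687165949))
tri mat end (array([ 0.42932573,  0.16832453, -0.00070653]), np.float64(0.0007948668465883906))
tri mat end (array([0.6576072 , 0.19521683, 0.00369179]), np.float64(0.0014778280133751996))
```

Request:
{"name": "step_arm", "arguments": {"deltas": [[[0.7,-0.4,3],0],[[1.4,-0.8,6.5],0],[[2.1,-1.2,10],0],[[2.6,-1.3,13],0],[[2.6,-1.3,15],0],[[2.6,-1.3,15],0]]}}

```text
t: 2.62
tcp_pos: [0.5362, 0.1846, 0.1451]
orientation: [0.996, 0.094, -0.004, 0.001]
wrist_force: [-2.0, -1.4, 0.6]
width: 0.997
grip_force: 0.0
```

```bash
python3 - <<'E'
from h import *
s=observe();im=capture("wrist");cv2.imwrite("pics/w2.png",im)
np.save("w1.npy",np.r_[s["tcp_pos"],s["orientation"]])
print(s["t"],s["tcp_pos"],go([.539,.187,.055],.189))
k=cv2.inRange(cv2.cvtColor(im,cv2.COLOR_BGR2GRAY),0,48);m=mask(im,105,130,110,40);cv2.imwrite("pics/k.png",k|m//2)
from m import big,rect
bl=big(m,(190,0,370,420));print("sh",cv2.boundingRect(bl),rect(onz("wrist",bl,.034,s)))
E
```

```text
2.6167 [0.53616469 0.184566   0.14512   ] (array([ 0.24, -0.16,  9.26]), -0.001)
top mat (array([543. , 181.7]), array([229.2, 109.4]), np.float32(6.81))
top shaker at z=.03 (array([537.1, 186.7]), array([179.2,  34.2]), np.float32(10.83))
top block px 220 207 10 17 z=.088 (array([531. , 174.4]), array([24.1, 46.3]), np.float32(-19.17))
scene mat (array([548.8, 184.9]), array([227.7, 107.7]), np.float32(6.67))
scene shaker at z=.03 (array([547.7, 196.6]), array([191.6,  50.5]), np.float32(10.76))
scene block px 301 249 1 1 z=.088 (array([580.6, 223.1]), array([0., 0.]), np.float32(0.0))
top [[241, 176], [206, 181], [216, 254], [251, 248]] [[0.66, 0.141], [0.647, 0.248], [0.425, 0.22], [0.44, 0.114]]
scene [[343, 252], [332, 245], [288, 278], [277, 263], [297, 248], [261, 268], [284, 288]] [[0.431, 0.219], [0.439, 0.177], [0.623, 0.224], [0.617, 0.156], [0.533, 0.132], [0.665, 0.15], [0.652, 0.251]]
sh (254, 68, 54, 125) (array([587.7, 196.5]), array([79.4, 33.6]), np.float32(10.43))
```

View pics/w2.png

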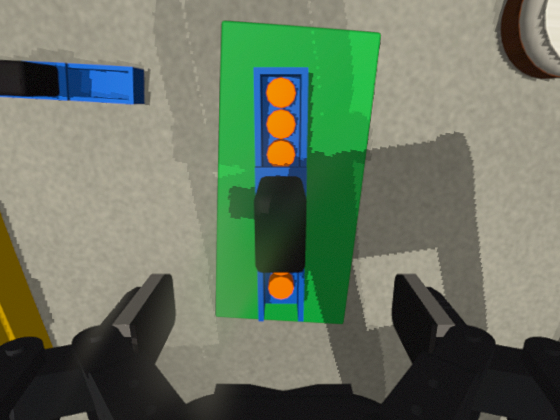

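The shaker is centred between the fingers at column 281, with the grip block at (280,224). I descend and grip.

Request:
{"name": "step_arm", "arguments": {"deltas": [[[0.1,-0.1,2.5],0],[[0.1,-0.1,5.5],0],[[0.1,-0.1,8],0],[[0.1,-0.1,9.2],0],[[0.1,-0.1,9.2],0],[[0.1,-0.1,9.2],0]]}}

```text
t: 3.17
tcp_pos: [0.5405, 0.188, 0.0585]
orientation: [0.996, 0.095, 0.0, -0.0]
wrist_force: [0.3, 0.5, 0.4]
width: 1.001
grip_force: 0.0
```

Request:
{"name": "step_arm", "arguments": {"deltas": [[[0,0,0],0],[[0,0,0],0],[[0,0,0],0],[[0,0,0],0],[[0,0,0],0],[[0,0,0],0],[[0,0,0],0],[[0,0,0],0]], "fingers": 0, "newtons": 90}}

```text
t: 3.83
tcp_pos: [0.5401, 0.1883, 0.0581]
orientation: [0.995, 0.095, 0.0, -0.0]
wrist_force: [-1.8, -1.4, 6.8]
width: 0.316
grip_force: 88.2
```

Request:
{"name": "step_arm", "arguments": {"deltas": [[[0,0,-0.4],0],[[0,0,-1.2],0],[[0,0,-2.4],0],[[0,0,-4],0],[[0,0,-5.6],0],[[0,0,-7.2],0],[[0,0,-8.6],0],[[0,0,-9.6],0],[[0,0,-10],0],[[0,0,-10],0],[[0,0,-10],0]]}}

```text
t: 4.75
tcp_pos: [0.5396, 0.1881, 0.1572]
orientation: [0.996, 0.095, -0.0, 0.0]
wrist_force: [-0.2, -0.2, -2.3]
width: 0.316
grip_force: 88.6
```

```bash
python3 - <<'E'
from h import *
s=observe();im=capture("wrist");cv2.imwrite("pics/w3.png",im)
print(s["t"],s["tcp_pos"],s["width"],s["grip_force"],go([.595,-.143,.158],-.0245))
m=mask(im,5,20,150,120)
for c in cv2.findContours(m,cv2.RETR_EXTERNAL,cv2.CHAIN_APPROX_SIMPLE)[0]:
    if cv2.contourArea(c)>60:print(cv2.boundingRect(c))
print(cv2.boundingRect(mask(im,105,130,110,40)[:,200:370]))
E
```

```text
4.75 [0.53958232 0.18807936 0.1571609 ] 0.31596573968141217 88.60270142555237 (array([-0.78, 33.55, -0.13]), 0.214)
(264, 124, 43, 86)
(264, 77, 44, 46)
(43, 62, 84, 193)
```

Request:
{"name": "step_arm", "arguments": {"deltas": [[[0,0.7,0],0.01],[[0,2,0],0.02],[[-0.1,4,0],0.04],[[-0.1,6.9,0],0.06],[[-0.2,10.2,0],0.08],[[-0.3,13.5,0],0.1],[[-0.4,16.8,0],0.12],[[-0.5,20.1,0],0.14],[[-0.6,23.4,0],0.16],[[-0.7,26.7,0],0.18],[[-0.8,29.4,0],0.2],[[-0.8,31.5,0],0.21]]}}

```text
t: 5.8
tcp_pos: [0.5907, -0.1263, 0.1567]
orientation: [1.0, -0.012, -0.0, 0.0]
wrist_force: [1.0, -0.0, -2.8]
width: 0.316
grip_force: 88.7
```

Request:
{"name": "step_arm", "arguments": {"deltas": [[[0,1.4,0.3],0.004],[[0,2,1],0.004],[[0,2,2],0.004],[[0,2,2.9],0.004],[[0,2,3.4],0.004],[[0,2,3.6],0.004],[[0,2,3.6],0.004],[[0,2,3.6],0.004]]}}

```text
t: 6.47
tcp_pos: [0.5911, -0.1419, 0.1212]
orientation: [1.0, -0.012, -0.0, -0.0]
wrist_force: [-0.3, 0.0, -2.3]
width: 0.316
grip_force: 88.8
```

```bash
cat > look.py <<'E'
from h import *
import sys
s=observe();im=capture("wrist");tp=capture("top")
print(s["t"],s["tcp_pos"].round(4),go([.595,-.143,.122],-.0245))
def show(name):
    cv2.imwrite(name,np.hstack([im[:, 60:500],cv2.resize(tp[190:290,300:440],(360,257))] if 0 else [cv2.resize(im,(400,300)),cv2.resize(tp[185:290,305:445],(400,300))]))
show(sys.argv[1])
m=mask(im,5,20,150,120)
for c in cv2.findContours(m,cv2.RETR_EXTERNAL,cv2.CHAIN_APPROX_SIMPLE)[0]:
    if cv2.contourArea(c)>40:print("w",cv2.boundingRect(c))
m=mask(tp,5,20,150,120)
tr=np.array([.466,-.242]);th=-.0245
for c in cv2.findContours(m,cv2.RETR_EXTERNAL,cv2.CHAIN_APPROX_SIMPLE)[0]:
    x,y,w,h=cv2.boundingRect(c)
    if 300<x<440 and 190<y<290 and cv2.contourArea(c)>3:
        d=onz("top",[[x+w/2-.5,y+h/2-.5]],.034)[0,:2]-tr
        print("t",(x,y,w,h),"tray mm",(1000*np.array([d[0]*np.cos(th)+d[1]*np.sin(th),-d[0]*np.sin(th)+d[1]*np.cos(th)])).round(0))
E
python3 look.py pics/l1.png
```

```text
6.4667 [ 0.5911 -0.1419  0.1212] (array([ 0.37,  0.06, -0.03]), 0.001)
w (264, 124, 42, 86)
w (262, 77, 44, 45)
```

View pics/l1.png

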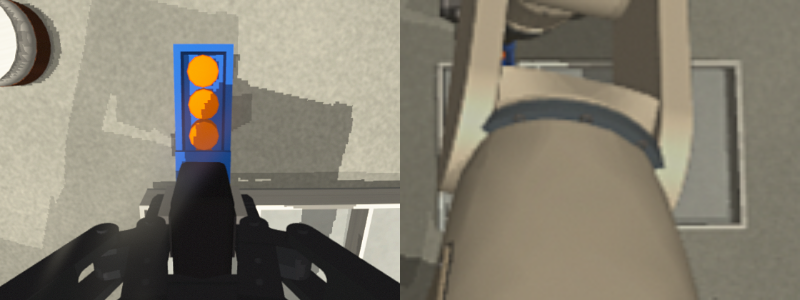

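Wrist view: plugs 1–3 sit at (285,99), (285,145) and (285,189) in full-image pixels. In the top view the arm hides the bays, so I use the scene camera to count plugs. I back off gently, then do a first moderate level shake: a ramp towards the mouth followed by a quick reversal.

Request:
{"name": "step_arm", "arguments": {"deltas": [[[0.6,0,0],0],[[1.8,0,0],0],[[3.2,0,0],0],[[4.4,0,0],0],[[5,0,0],0],[[5,0,0],0]]}}

```text
t: 7.07
tcp_pos: [0.6426, -0.1439, 0.1216]
orientation: [1.0, -0.012, 0.001, 0.0]
wrist_force: [0.0, -0.1, -2.3]
width: 0.313
grip_force: 88.8
```

Request:
{"name": "step_arm", "arguments": {"deltas": [[[-0.5,0,0],0],[[-1.6,0,0],0],[[-3.3,0,0],0],[[-5.6,0,0],0],[[-8.5,0,0],0],[[-6.5,0,0],0],[[-4.9,0,0],0],[[-3.8,0,0],0],[[-3.2,0,0],0],[[-3,0,0],0],[[-3,0,0],0]]}}

```text
t: 7.98
tcp_pos: [0.6109, -0.1431, 0.1211]
orientation: [1.0, -0.012, -0.0, -0.0]
wrist_force: [-0.1, -0.5, -2.6]
width: 0.318
grip_force: 89.0
```

```bash
cat > look2.py <<'E'
from h import *
import sys
s=observe();im=capture("wrist");sc=capture("scene")
print(round(s["t"],2),s["tcp_pos"].round(4),s["orientation"].round(3),"grip",s["grip_force"])
m=mask(im,5,20,150,120)
for c in cv2.findContours(m,cv2.RETR_EXTERNAL,cv2.CHAIN_APPROX_SIMPLE)[0]:
    if cv2.contourArea(c)>40:print("w",cv2.boundingRect(c))
m=mask(sc,5,22,150,90)
tr=np.array([.466,-.242]);th=-.0245
for c in cv2.findContours(m,cv2.RETR_EXTERNAL,cv2.CHAIN_APPROX_SIMPLE)[0]:
    x,y,w,h=cv2.boundingRect(c);A=cv2.contourArea(c)
    if 200<x<345 and 130<y<250 and A>5:
        d=onz("scene",[[x+w/2-.5,y+h/2-.5]],.027)[0,:2]-tr
        print("s",(x,y,w,h),A,"tray mm",(1000*np.array([d[0]*np.cos(th)+d[1]*np.sin(th),-d[0]*np.sin(th)+d[1]*np.cos(th)])).round(0))
cv2.imwrite(sys.argv[1],np.hstack([cv2.resize(im,(320,240)),cv2.resize(sc[100:240,180:350],(470,388))[:240] if 0 else cv2.resize(sc[130:220,200:340],(373,240))]))
E
python3 look2.py pics/l2.png
```

```text
7.98 [ 0.6109 -0.1431  0.1211] [ 1.    -0.012 -0.    -0.   ] grip 88.98435831069946
w (261, 141, 44, 69)
s (273, 187, 6, 5) 17.0 tray mm [-26. 103.]
```

View pics/l2.png

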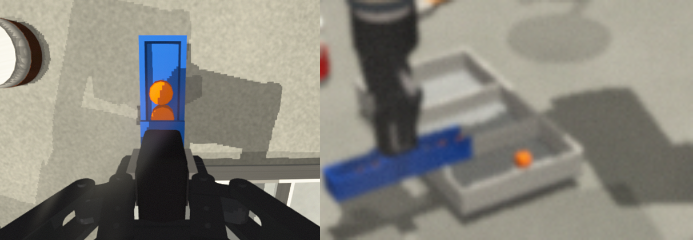

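One plug has landed in bay A at tray (-26, 103) mm, scene pixel (276,189). Plug 1 moved from row 99 to row 162 in the wrist view, so the plugs advanced about 30 mm. A slightly stronger shake should drop about two more here.

Request:
{"name": "step_arm", "arguments": {"deltas": [[[0.5,0,0],0],[[1.5,0,0],0],[[2.5,0,0],0],[[3.2,0,0],0],[[3.5,0,0],0],[[3.5,0,0],0]]}}

```text
t: 8.58
tcp_pos: [0.647, -0.144, 0.1212]
orientation: [1.0, -0.012, 0.0, 0.0]
wrist_force: [-0.6, 0.1, -1.9]
width: 0.318
grip_force: 89.0
```

Request:
{"name": "step_arm", "arguments": {"deltas": [[[-0.5,0,0],0],[[-1.6,0,0],0],[[-3.3,0,0],0],[[-5.6,0,0],0],[[-8.7,0,0],0],[[-6.4,0,0],0],[[-4.6,0,0],0],[[-3.3,0,0],0],[[-2.6,0,0],0],[[-2.4,0,0],0],[[-2.4,0,0],0]]}}

```text
t: 9.5
tcp_pos: [0.6215, -0.1433, 0.121]
orientation: [1.0, -0.012, -0.0, -0.0]
wrist_force: [0.4, 0.2, -1.9]
width: 0.32
grip_force: 89.0
```

```bash
python3 look2.py pics/l3.png
```

```text
9.5 [ 0.6215 -0.1433  0.121 ] [ 1.    -0.012 -0.    -0.   ] grip 89.02443408966064
s (267, 187, 12, 8) 36.5 tray mm [-13. 106.]
s (285, 184, 5, 5) 14.5 tray mm [-68. 108.]
```

Bay A now shows three plugs: a merged pair at (273,191) and a single at (287,186). Next is bay B.

Request:
{"name": "step_arm", "arguments": {"deltas": [[[0.4,0.6,0],0],[[1,1.8,0],0],[[1.8,3.5,0],0],[[2.6,5.4,0],0],[[3.2,7.3,0],0],[[3.6,8.9,0],0],[[3.9,9.9,0],0],[[4,10.2,0],0],[[4,10.2,0],0],[[4,10.2,0],0]]}}

```text
t: 10.43
tcp_pos: [0.6591, -0.246, 0.121]
orientation: [1.0, -0.012, -0.0, -0.0]
wrist_force: [0.2, 0.5, -2.6]
width: 0.317
grip_force: 89.0
```

```bash
python3 look2.py pics/l4.png
```

```text
10.43 [ 0.6591 -0.246   0.121 ] [ 1.    -0.012 -0.    -0.   ] grip 89.04761910438538
s (267, 190, 5, 5) 11.5 tray mm [  2. 108.]
s (274, 188, 4, 4) 9.0 tray mm [-24. 106.]
s (285, 184, 5, 5) 14.5 tray mm [-68. 108.]
```

View pics/l4.png

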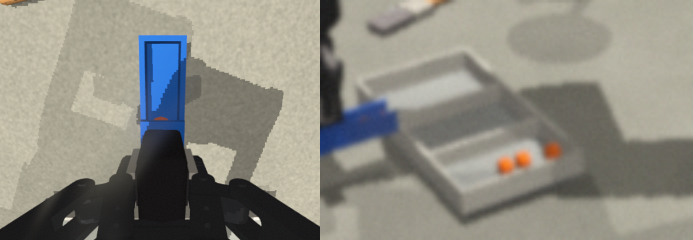

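Bay A holds three plugs, at l4 crop (505,165), (523,158) and (553,150). Plug 1's edge is at the roof edge, so the last advance was about 32 mm. Two more such shakes should drop two or three plugs in bay B.

Request:
{"name": "step_arm", "arguments": {"deltas": [[[-0.5,0,0],0],[[-1.6,0,0],0],[[-3.3,0,0],0],[[-5.6,0,0],0],[[-8.7,0,0],0],[[-6.4,0,0],0],[[-4.3,0,0],0],[[-2.5,0,0],0],[[-1.2,0,0],0],[[-0.4,0,0],0],[[0,0,0],0],[[0,0,0],0]]}}

```text
t: 11.53
tcp_pos: [0.6596, -0.2459, 0.1211]
orientation: [1.0, -0.012, -0.0, -0.0]
wrist_force: [0.3, 0.2, -1.7]
width: 0.319
grip_force: 89.1
```

```bash
python3 look2.py pics/l5.png
```

```text
11.53 [ 0.6596 -0.2459  0.1211] [ 1.    -0.012 -0.    -0.   ] grip 89.10228252410889
s (267, 190, 5, 5) 11.5 tray mm [  2. 108.]
s (274, 188, 4, 4) 9.0 tray mm [-24. 106.]
s (285, 184, 5, 5) 14.5 tray mm [-68. 108.]
s (245, 178, 5, 5) 13.0 tray mm [31.  3.]
s (259, 175, 5, 4) 11.0 tray mm [-21.   9.]
```

Bay B shows two plugs, at tray (31,3) and (-21,9) mm. The rest go into bay C.

Request:
{"name": "step_arm", "arguments": {"deltas": [[[0,0.6,0],0],[[0,1.8,0],0],[[0,3.5,0],0],[[0,5.4,0],0],[[0,7.3,0],0],[[0,8.9,0],0],[[0,9.9,0],0],[[0,10.2,0],0],[[0,10.2,0],0],[[0,10.2,0],0]]}}

```text
t: 12.47
tcp_pos: [0.6568, -0.3481, 0.121]
orientation: [1.0, -0.012, -0.0, -0.0]
wrist_force: [0.5, 0.5, -2.7]
width: 0.319
grip_force: 89.1
```

Request:
{"name": "step_arm", "arguments": {"deltas": [[[-0.5,0,0],0],[[-1.6,0,0],0],[[-3.3,0,0],0],[[-5.6,0,0],0],[[-8.7,0,0],0],[[-6.4,0,0],0],[[-4.3,0,0],0],[[-2.5,0,0],0],[[-1.2,0,0],0],[[-0.4,0,0],0],[[0,0,0],0],[[0,0,0],0]]}}

```text
t: 13.47
tcp_pos: [0.6574, -0.3476, 0.1212]
orientation: [1.0, -0.012, -0.0, -0.0]
wrist_force: [-0.3, -0.2, -1.8]
width: 0.321
grip_force: 89.1
```

```bash
python3 look2.py pics/l6.png
```

```text
13.47 [ 0.6574 -0.3476  0.1212] [ 1.    -0.012 -0.    -0.   ] grip 89.12243843078613
s (267, 187, 12, 8) 37.0 tray mm [-13. 106.]
s (284, 184, 6, 5) 14.5 tray mm [-66. 107.]
s (246, 179, 4, 4) 8.0 tray mm [31.  7.]
s (259, 174, 4, 6) 13.5 tray mm [-20.   8.]
s (246, 162, 5, 4) 9.0 tray mm [-23. -94.]
```

Request:
{"name": "step_arm", "arguments": {"deltas": [[[-0.5,0,0],0],[[-1.6,0,0],0],[[-3.3,0,0],0],[[-5.6,0,0],0],[[-8.7,0,0],0],[[-6.4,0,0],0],[[-4.3,0,0],0],[[-2.5,0,0],0],[[-1.2,0,0],0],[[-0.4,0,0],0],[[0,0,0],0],[[0,0,0],0]]}}

```text
t: 14.57
tcp_pos: [0.6569, -0.3483, 0.1211]
orientation: [1.0, -0.012, -0.0, -0.0]
wrist_force: [-0.9, -0.8, -2.3]
width: 0.321
grip_force: 89.1
```

Request:
{"name": "step_arm", "arguments": {"deltas": [[[-0.5,0,0],0],[[-1.6,0,0],0],[[-3.3,0,0],0],[[-5.6,0,0],0],[[-8.7,0,0],0],[[-6.4,0,0],0],[[-4.3,0,0],0],[[-2.5,0,0],0],[[-1.2,0,0],0],[[-0.4,0,0],0],[[0,0,0],0],[[0,0,0],0]]}}

```text
t: 15.57
tcp_pos: [0.6567, -0.3483, 0.1211]
orientation: [1.0, -0.012, -0.0, -0.0]
wrist_force: [-1.0, 0.5, -1.5]
width: 0.322
grip_force: 89.2
```

```bash
python3 look2.py pics/l7.png
```

```text
15.57 [ 0.6567 -0.3483  0.1211] [ 1.    -0.012 -0.    -0.   ] grip 89.15727496147156
s (267, 187, 12, 8) 37.0 tray mm [-13. 106.]
s (284, 184, 6, 5) 15.5 tray mm [-66. 107.]
s (246, 179, 4, 4) 8.0 tray mm [31.  7.]
s (259, 174, 4, 6) 13.5 tray mm [-20.   8.]
s (239, 164, 4, 5) 9.0 tray mm [  8. -93.]
s (246, 162, 5, 4) 7.5 tray mm [-23. -94.]
s (256, 158, 5, 5) 14.5 tray mm [-66. -97.]
```

All eight plugs are in the tray: three in A, two in B and three in C. I now return the empty shaker to the mat.

Request:
{"name": "step_arm", "arguments": {"deltas": [[[0,0,-1.5],0],[[-0.2,-0.6,-3.2],0],[[-0.7,-2.5,-4],0],[[-1.5,-5.5,-4],-0.01],[[-2.4,-9,-4],-0.02],[[-3.3,-12.8,-4],-0.03],[[-4.2,-16.6,-4],-0.04],[[-5.1,-20.4,-4],-0.05],[[-6,-24.2,-4],-0.06],[[-6.9,-28,-4],-0.07],[[-7.8,-31.8,-4],-0.08],[[-8.7,-35.6,-4],-0.09]]}}

```text
t: 16.67
tcp_pos: [0.5783, 0.0114, 0.1637]
orientation: [0.999, 0.033, 0.001, -0.0]
wrist_force: [1.0, 0.3, -1.5]
width: 0.318
grip_force: 89.2
```

Request:
{"name": "step_arm", "arguments": {"deltas": [[[-0.9,-3.8,0],-0.01],[[-1.8,-7.6,0],-0.02],[[-2.7,-11.2,0],-0.03],[[-3.3,-14.2,0],-0.04],[[-3.6,-16.2,0],-0.05],[[-3.8,-17.2,0],-0.053],[[-3.8,-17.2,0],-0.053],[[-3.8,-17.2,0],-0.053],[[-3.8,-17.2,0],-0.053]]}}

```text
t: 17.42
tcp_pos: [0.5298, 0.1779, 0.162]
orientation: [0.998, 0.059, 0.0, 0.0]
wrist_force: [0.1, 0.7, -2.1]
width: 0.319
grip_force: 89.2
```

```bash
python3 -c "
from h import *
s=observe();print(s['t'],s['tcp_pos'],go([.545,.183,.058],.119))"
```

```text
17.4167 [0.52981159 0.17787707 0.16196499] (array([ 1.56, -0.33, 10.4 ]), -0.001)
```

Request:
{"name": "step_arm", "arguments": {"deltas": [[[0.4,-0.1,1],0],[[0.8,-0.2,2.8],0],[[1.2,-0.3,5],0],[[1.5,-0.3,7],0],[[1.5,-0.3,8.5],0],[[1.5,-0.3,9.4],0],[[1.5,-0.3,9.9],0],[[1.5,-0.3,10.2],0],[[1.5,-0.3,10.3],0],[[1.5,-0.3,10.3],0],[[1.5,-0.3,10.3],0]]}}

```text
t: 18.33
tcp_pos: [0.5445, 0.1837, 0.059]
orientation: [0.998, 0.059, 0.001, -0.0]
wrist_force: [-0.2, 0.5, -2.3]
width: 0.322
grip_force: 89.4
```

Request:
{"name": "step_arm", "arguments": {"deltas": [[[0,0,0.1],0],[[0,0,0.15],0],[[0,0,0.2],0],[[0,0,0.2],0]]}}

```text
t: 18.67
tcp_pos: [0.5446, 0.1838, 0.0581]
orientation: [0.998, 0.059, 0.001, -0.0]
wrist_force: [-4.0, -2.2, 11.9]
width: 0.319
grip_force: 91.3
```

Contact. I release and retreat.

Request:
{"name": "step_arm", "arguments": {"deltas": [[[0,0,-0.1],0],[[0,0,-0.1],0],[[0,0,-0.1],0],[[0,0,-0.1],0],[[0,0,-0.1],0],[[0,0,-0.1],0],[[0,0,-0.1],0],[[0,0,-0.1],0]], "fingers": 1}}

```text
t: 19.33
tcp_pos: [0.5439, 0.1835, 0.0572]
orientation: [0.998, 0.059, -0.0, 0.0]
wrist_force: [-0.1, 0.3, -0.3]
width: 1.003
grip_force: 0.0
```

Request:
{"name": "step_arm", "arguments": {"deltas": [[[0,0,-0.8],0],[[0,0,-2.5],0],[[0,0,-5],0],[[0,0,-8],0],[[0,0,-11],0],[[0,0,-14],0],[[0,0,-17],0],[[0,0,-19],0],[[0,0,-20],0],[[0,0,-20],0],[[0,0,-20],0]]}}

```text
t: 20.25
tcp_pos: [0.5437, 0.1835, 0.257]
orientation: [0.998, 0.059, 0.0, -0.0]
wrist_force: [-0.4, -0.6, -0.0]
width: 0.999
grip_force: 0.0
```

```bash
python3 look2.py pics/l8.png; python3 - <<'E'
from h import *
s=observe();im=capture("wrist");sc=capture("scene");tp=capture("top")
import sys
cv2.imwrite("pics/end.png",np.vstack([np.hstack([cv2.resize(im,(400,300)),cv2.resize(tp,(400,300))]),np.hstack([cv2.resize(sc[130:220,200:320],(400,300)),cv2.resize(sc[200:305,240:380],(400,300))])]))
E
```

```text
20.25 [0.5437 0.1835 0.257 ] [ 0.998  0.059  0.    -0.   ] grip 0.0
w (527, 326, 20, 11)
w (542, 295, 18, 15)
w (550, 274, 10, 14)
s (267, 190, 5, 4) 10.5 tray mm [  0. 105.]
s (274, 188, 4, 4) 9.0 tray mm [-24. 106.]
s (285, 184, 5, 5) 14.5 tray mm [-68. 108.]
s (246, 179, 4, 4) 8.0 tray mm [31.  7.]
s (259, 175, 4, 4) 8.5 tray mm [-20.   8.]
s (257, 158, 4, 5) 11.5 tray mm [-68. -96.]
```

View pics/end.png

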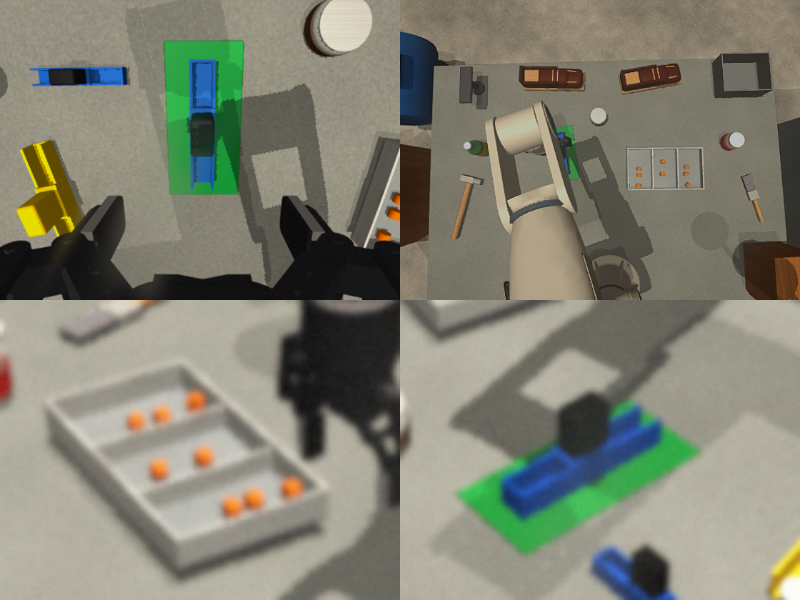

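The final view shows plugs 3/2/3 in bays A/B/C, at (262,495), (181,461) and (165,410) in the lower-left crop. The empty shaker stands upright, centred on its mat at (203,125), and the tin, jar and bottle look where they were.

```bash
python3 -c "
from cell import *
print(close_job())"
```

```text
the job is handed in; nothing more can be done
None
```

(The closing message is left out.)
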